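# Tip the tealight cups into the metals box

### The arm

A 6-joint arm with a two-finger parallel gripper is mounted at the origin on the work surface. World frame = base frame: x ahead of the robot, y to its left, z up, the work surface at z = 0. Lengths are in m, angles in rad, forces in N, time in s.
With the tool pointing down it reaches from about 0.35 to 0.925 m from the base axis. Payload 6.4 kg.
Tool frame: the origin (TCP) lies at the very end of the fingers, on their centre line; the grasp point (between the pads) lies 19 mm behind it (arm.hold_point_z is the distance from the TCP to the grasp point, in m); z points along the fingers, y is the line along which they close (so a half turn about z gives the same grasp; the last joint's range is limited). The gripper opens to 94 mm and grips with 3 to 60 N. Pads are 16 mm wide; open, the fingers measure 119 mm over their backs; the gripper's body (75 mm by 177 mm) begins 78 mm behind the grasp point.
Start: joints at [-1.471, 0.245, 1.558, -0, 1.339, -0.174], TCP at [0.176, -0.626, 0.205] pointing down, gripper open.
Joint ranges: [-3.13, 3.13], [-1.02, 2.26], [0.13, 2.54], [-0.95, 4.09], [0.21, 2.88], [-2.74, 2.74]. Speed limits (rad/s): [2.57, 2.57, 3.14, 3.14, 3.14, 3.14].

### API

Orientations are given as a unit quaternion [x, y, z, w].
In Python, from station import arm gives the robot as it stands.
- The arm moves only by the shell command python3 -m crank 'ROWS' [OPENING] [FORCE]. ROWS is JSON, a list of rows, each a list of 2 entries, a list of its own where there are three numbers: the shift along the tool's x, y, z in m, then the turn about the tool's z in degrees. In form: [[[dx, dy, dz], spin], ...]. A call has 1 to 10 rows; each row is the pose to reach, as a shift and turn from the pose commanded when the call began, along the tool's axes at that moment; what a row does not reach only later rows make up. A row lasts 1/8 s, in which the tool goes at most 62.5 mm and 10.7 degrees, less where a joint would pass 70% of its speed; a pose out of reach is approached as far as the arm can. A call with a gripper value outside its range is refused whole. OPENING is the gripper's target within -1 to 1 (fully open at 1, half-way at 0, shut at -1), set as the call begins (- or left out, the last holds). The fingers move at their own pace and stop on an object; FORCE is the grip in N (left out, the last holds). Time passes only in rows, so rows that repeat a pose let the fingers close. It gives the time, the measured TCP pose, the force, the opening and the grip force at its end, in the units of the state.
- arm.state(): the state, without advancing time (a new reading comes with each control period).
- arm.snapshot(name): name is "scene" or "top"; returns a dict with "pixels" (480x640x3 uint8, blue, green, red), "fx", "fy", "cx", "cy" (pixels), "pose" (4x4, takes a point from camera to world coordinates). Camera axes: x right, y down, z forward; pixel columns grow to the right and rows downward; lengths in m; the calibration is good to about 2 mm. A picture is of the moment at which its call begins. There is no depth.
- arm.finish_job(): hands the job in; it is judged then, once.
The state is a dict: "time": time; "q": joint angles; "joint_vel": joint speeds; "effort": joint torques, N m; "tool_pos": TCP position; "eef_rot": TCP orientation; "wrist_force": force on the tool from outside, world axes, zero at the start; "ft_torque": the same for the moment, N m; "gripper_width": finger opening in m; "finger_force": force on a finger pad.
Only numpy, scipy, OpenCV 4.12 (cv2) and the standard library are available. Lean on these libraries where they do the work, as an engineer would, in place of code of your own. Each camera call takes 0.05 s, during which the arm holds its last target. There are 200 camera calls.

### The job

Turn only the small black inner knob of the sorting station to the red mark, which closes the orange flap, and load every aluminium tealight cup into the level yellow tray; then turn the inner knob to the green mark to open the flap, tip the tray by its black handle to about 60 degrees, hold it there a moment so that the cups slide into the blue box, and lower it level again. Finish by turning the inner knob back to the red mark, all cups lying in the box; a cup that gets knocked out is loaded and tipped in afterwards. Never drag the steel ring around the inner knob, and leave the red bottle cap, jar and punnet where they are.

Things in the scene. Friction and masses are not known exactly. Their poses are not given: they have to be found in the camera images.
- cup1: an empty aluminium tealight cup, 38 mm diameter, 16 mm high, about 12 g, bright metal. Origin: centre of its underside; z is its axis, up when it stands mouth up. May be absent (None).
- cup2: an empty aluminium tealight cup, 38 mm diameter, 16 mm high, about 12 g, bright metal. Origin: centre of its underside; z is its axis, up when it stands mouth up. May be absent (None).
- cup3: an empty aluminium tealight cup, 38 mm diameter, 16 mm high, about 12 g, bright metal. Origin: centre of its underside; z is its axis, up when it stands mouth up. May be absent (None).
- cup4: an empty aluminium tealight cup, 38 mm diameter, 16 mm high, about 12 g, bright metal. Origin: centre of its underside; z is its axis, up when it stands mouth up. May be absent (None).
- cup5: an empty aluminium tealight cup, 38 mm diameter, 16 mm high, about 12 g, bright metal. Origin: centre of its underside; z is its axis, up when it stands mouth up. May be absent (None).
- cap1: a red plastic bottle cap, 34 mm diameter, 18 mm high, not metal: leave it where it is. Origin: centre of its underside.
- olive_jar: a green glass olive jar with gold metal lid, 64 mm diameter, 90 mm high, standing; a bystander. Origin: centre of its underside.
- punnet: a folded clear plastic berry punnet lying flat, 120 by 90 by 13 mm; a bystander. Origin: centre of its underside.
- station: the fixed sorting station, white base 320 x 385 x 10 mm; x away from the robot, y left, z up, origin on the work surface. In its frame, mm: yellow tray x -129..0, y -47..187; blue box x -8..162, y -57..197, walls to 88 high, clear guard on the far wall to 138; grey dial housing x -107..-13, y -172..-78, top at 60; base x -155..165, y -185..200.
- tray_in (a point): centre of the tray's inner floor, on the tray; its axes turn with the tray (level: same as the station's). The tray floor lies 90 mm above the work surface when level; inside it is 125 mm (x) by 226 mm (y), with walls 25 mm high and 4 mm thick, and an orange flap 30 mm high closing its far (+x) side; hinged on the station at tray_hinge, it swings out and down into the box.
- tray_handle (a point): middle of the tray's handle, a round black bar 10 mm in diameter and 90 mm long, parallel to the tray's y axis, 60 mm above the tray floor over its near (-x) wall, carried by an upright at each end; it can be pinched from above between the uprights, turns within the grip, and moves with the tray.
- tray_hinge (a point): point on the fixed hinge line of the tray (along the station's y), at the middle of the tray's far lip, level with the tray floor; axes as the station's. With the tray level the handle bar lies 127 mm nearer the robot and 60 mm above it.
- box_in (a point): centre of the inner floor of the blue metals box, 10 mm above the work surface; inside it measures 162 mm (x) by 246 mm (y). Axes as the station's.
- tray (a joint): tilt of the tray about tray_hinge, rad: 0 level on its rests, growing as the handle end is lifted up and over towards the box; 60 degrees is 1.05, end stop 1.4. The hinge is stiff: the tray stays where it is left, and takes about 4 N at the handle to lift and must be pushed back down.
- knob_axis (a point): fixed point on the common vertical axis of ring and inner knob, at the underside of the inner knob, 2 mm above the ring's top and 80 mm above the work surface. The inner knob, a smooth black cylinder 22 mm in diameter with a white pointer line, reaches from here 34 mm up. Axes as the station's.
- inner_knob (a joint): turn of the inner knob, rad: grows clockwise seen from above. 0: its white pointer is at the red mark (points to the station's -x), flap closed; 1.3: pointer at the green mark, flap open. The flap is linked to it (turns twice as far). Stops at -0.2 and 1.6; friction 0.03 N m, it stays where it is left.
- ring (a joint): turn of the steel outer ring (60 mm diameter, 18 mm high, top 78 mm above the work surface), rad, clockwise from above; set at some value by the household for the collection day, and to be left there. It turns easily.
- ring_mark (a point): the white index mark on the ring's top, 26.5 mm from the axis; moves with the ring.
Not all that is in view belongs to the job. Leave any pink look-alike of the cup4 alone.

How it is judged:
By the outcome, as a careful person would: the job done as asked, in the order asked, and still so for the second after the job is handed in, with the robot touching nothing.
Of cup1, cup2, cup3, cup4, cup5 only 3 to 5 are there at a start; the rules pass over those that are not, and their reading is None.
At some moment in a run one of cup1, cup2, cup3, cup4, cup5 may be knocked a few centimetres aside while the robot is not near it.
Once in a run the grip may slacken for a moment while it holds something.
It also fails if it takes over 210 s, if anything falls off the work surface, if the arm or the gripper's body presses on something with over 40 N, if the wrist force passes 120 N, or if a joint passes its speed limit or range.

## Working session

There is one attempt and no reset: what is moved stays moved. The work goes in short steps, Python scripts to look and compute and a shell command to move; the robot and the scene stay as the last step left them, time stands still between calls to the robot, and variables do not carry over. Pictures are saved under pics/ and viewed, at most 14 in all, crops included, and the job is handed in when it is done.

```bash
ls; mkdir -p pics; python3 - <<'E'
from station import arm
import cv2,numpy as np
for n in ["top","scene"]:
    s=arm.snapshot(n); cv2.imwrite(f"pics/{n}0.png",s["pixels"]); print(n,s["fx"],s["fy"],s["cx"],s["cy"]); print(np.round(s["pose"],4).tolist())
print(arm.state())
E
```

```text
pics
top 560.8134696911756 560.8134696911756 320.66055112455473 240.17276476378336
[[0.0132, -0.9878, 0.155, 0.3537], [-0.9999, -0.0145, -0.0074, -0.1209], [0.0096, -0.1549, -0.9879, 1.2185], [0.0, 0.0, 0.0, 1.0]]
scene 453.3954746372072 453.3954746372072 323.04858512143284 229.36622224229887
[[0.8728, 0.2752, -0.4032, 0.8868], [0.4881, -0.4957, 0.7183, -0.7509], [-0.0022, -0.8237, -0.567, 0.5928], [0.0, 0.0, 0.0, 1.0]]
{'time': 0.1, 'q': array([-1.47105027e+00,  2.45743991e-01,  1.55883867e+00,  1.72566405e-05,
        1.33871834e+00, -1.74090494e-01]), 'joint_vel': array([ 2.12722234e-03, -2.18576954e-03, -2.71691905e-03,  7.37550977e-04,
       -1.30418815e-03, -8.48455931e-05]), 'effort': array([-8.07733286e-04, -4.16912985e+01, -3.15525663e+01,  6.87380531e-02,
        3.09499539e-02, -4.38695804e-05]), 'tool_pos': array([ 0.17574084, -0.62524755,  0.20448444]), 'eef_rot': array([ 9.90641237e-01,  1.36488860e-01,  4.01337917e-05, -8.53273488e-04]), 'wrist_force': array([-0.20254311,  0.53478009, -0.64052387]), 'ft_torque': array([ 0.02797309, -0.07114794, -0.07973685]), 'finger_force': 0.0, 'gripper_width': 0.09385502386360253}
```

View pics/top0.png

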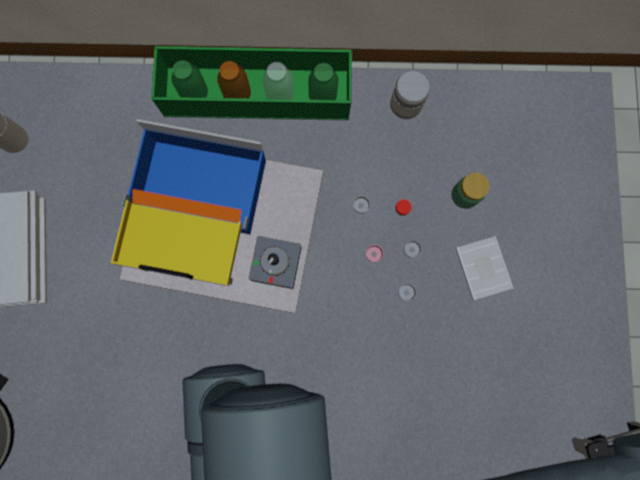

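View pics/scene0.png

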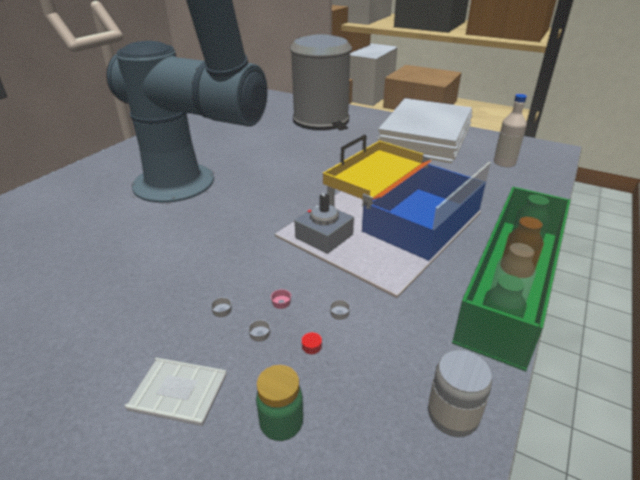

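The top view shows bright metal cups at px (361,205), (412,249) and (406,293). Things that could be mistaken for them are the pink cup (374,254), the red cap (403,207) and the grey-lidded jar (410,88). The knob is at about (274,260), with the red mark at (271,281) and the green mark at (256,262). I choose the three bright metal ones and check them in one close crop while measuring.

```bash
cat > h.py <<'E'
from station import arm
import cv2,numpy as np
from scipy.spatial.transform import Rotation as R
def snap(n):
    s=arm.snapshot(n); s["K"]=np.array([[s["fx"],0,s["cx"]],[0,s["fy"],s["cy"]],[0,0,1]]); return s
def ray(s,uv,z):
    P=np.array(s["pose"]); d=P[:3,:3]@np.linalg.solve(s["K"],[uv[0],uv[1],1]); o=P[:3,3]
    return o+d*(z-o[2])/d[2]
def proj(s,p):
    P=np.array(s["pose"]); c=P[:3,:3].T@(np.array(p)-P[:3,3]); u=s["K"]@c; return u[:2]/u[2]
def blobs(m,amin=30):
    n,l,st,c=cv2.connectedComponentsWithStats(m.astype(np.uint8)); return [(c[i],st[i]) for i in range(1,n) if st[i,4]>=amin]
E
python3 - <<'E'
from h import *
s=snap("top"); im=s["pixels"]; cv2.imwrite("pics/a.png",im)
hsv=cv2.cvtColor(im,cv2.COLOR_BGR2HSV); H,S,V=cv2.split(hsv)
masks={"yellow":((H>20)&(H<35)&(S>120)&(V>90)),"blue":((H>100)&(H<120)&(S>150)),"orange":((H>5)&(H<17)&(S>150)),"red":(((H<5)|(H>175))&(S>150)),"pink":(((H<5)|(H>165))&(S>50)&(S<150)&(V>120))}
for k,m in masks.items():
    for c,st in blobs(m,12):
        if st[1]>100: print(k,np.round(c,1),st.tolist())
# base corners
m=((S<40)&(V>140)); 
for c,st in blobs(m,40):print("white",np.round(c,1),st.tolist())
a=cv2.resize(im[120:320,105:325],None,fx=2.6,fy=2.6,interpolation=cv2.INTER_CUBIC)
b=cv2.resize(im[185:315,340:440],None,fx=2,fy=2,interpolation=cv2.INTER_CUBIC)
out=np.zeros((520,772+0,3),np.uint8); out[:a.shape[0],:a.shape[1]]=a; out[:b.shape[0],572:772]=b; cv2.imwrite("pics/crop1.png",out)
E
```

```text
yellow [475.3 185.6] [462, 173, 27, 26, 530]
yellow [177.3 242.8] [111, 200, 130, 85, 7035]
blue [199.2 171.1] [128, 130, 137, 103, 7557]
orange [185.4 205.8] [132, 189, 108, 33, 1346]
red [403.  206.9] [396, 200, 15, 15, 178]
red [270.6 279.5] [269, 277, 4, 6, 17]
pink [406.5 202.7] [397, 199, 15, 14, 29]
pink [373.5 253.6] [366, 245, 16, 17, 170]
white [359.1  64.5] [352, 63, 15, 4, 59]
white [388.9  64.9] [370, 63, 41, 4, 125]
white [433.7  65.8] [415, 64, 41, 4, 129]
white [525.1  67.4] [504, 66, 41, 4, 150]
white [556.2  68. ] [548, 67, 20, 3, 48]
white [412.9  85.6] [399, 72, 29, 28, 649]
white [624.3  91. ] [613, 73, 23, 34, 609]
white [199.1 131.3] [137, 119, 123, 25, 222]
white [625.  165.6] [619, 157, 18, 19, 116]
white [260.3 239.3] [120, 161, 202, 151, 8152]
white [ 13.1 247.4] [0, 191, 28, 113, 3009]
white [ 32.5 246.4] [30, 191, 6, 112, 451]
white [ 41.7 249.6] [39, 198, 6, 105, 407]
white [360.4 205. ] [353, 199, 15, 13, 103]
white [484.6 267.7] [457, 236, 56, 64, 2266]
white [411.6 249. ] [405, 243, 14, 14, 109]
white [632.4 265.5] [625, 244, 15, 43, 565]
white [405.8 292.1] [400, 286, 13, 14, 115]
```

View pics/crop1.png

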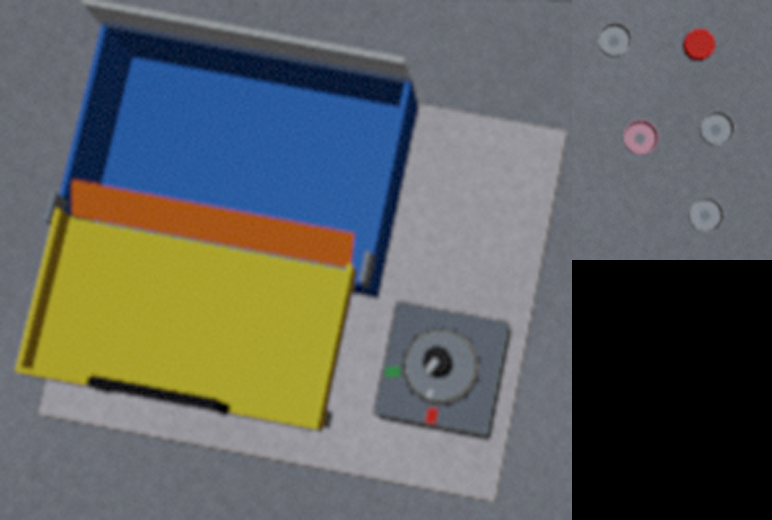

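The crop shows three bright bare cups, all empty, with the pink look-alike and the red cap clearly different. The flap lies partly open, and the pointer sits about halfway between red and green.

```bash
cat >> h.py <<'E'
def rel(tgt,yaw_deg=None):
    "shift in tool axes to target TCP; spin (deg) to get tool x at world yaw"
    st=arm.state(); A=R.from_quat(st["eef_rot"]).as_matrix(); d=A.T@(np.array(tgt)-st["tool_pos"]); 
    y=np.degrees(np.arctan2(A[1,0],A[0,0])); sp=None if yaw_deg is None else (y-yaw_deg+90)%180-90
    return np.round(d,4).tolist(), None if sp is None else round(sp,1), round(y,1)
E
python3 - <<'E'
from h import *
s=snap("top"); s2=snap("scene")
px=[(323.1,170),(295.4,311.5),(120.4,278.8)]; st=np.array([(165,-185),(-155,-185),(-155,200)])/1000
W=np.array([ray(s,p,.01)[:2] for p in px])
c1,c2=st.mean(0),W.mean(0); U,_,Vt=np.linalg.svd((st-c1).T@(W-c2)); Rm=(U@Vt).T; o=c2-Rm@c1
yaw=np.arctan2(Rm[1,0],Rm[0,0]); print("yaw",np.degrees(yaw),"o",o,"res",np.round((st@Rm.T+o-W)*1000,1).tolist())
S2W=lambda x,y,z:np.r_[Rm@[x,y]+o,z]
K=S2W(-.06,-.125,.114); print("knob",K,"proj",proj(s,K),proj(s2,K))
Hd=S2W(-.129,.07,.15); print("handle",Hd,proj(s,Hd),proj(s2,Hd))
print("red mark sanity", proj(s,S2W(-.1,-.125,.06)))
np.savez("st.npz",Rm=Rm,o=o,yaw=yaw)
for n,(u,v) in dict(A=(360.4,205.2),B=(411.8,249),C=(406,292.2)).items(): 
    w=ray(s,(u,v),.013); print(n,np.round(w,4),proj(s2,w))
for n,(u,v) in dict(pink=(373.5,253.6),cap=(403,206.9)).items(): print(n,np.round(ray(s,(u,v),.013),4))
hsv=cv2.cvtColor(s2["pixels"],cv2.COLOR_BGR2HSV);H,S,V=cv2.split(hsv)
cv2.imwrite("pics/crop2.png",np.hstack([cv2.resize(s2["pixels"][180:260,280:365],None,fx=4.7,fy=5),cv2.resize(s2["pixels"][280:360,200:360],None,fx=2.4,fy=5)[:400,:400]]))
E
```

```text
yaw -9.85824468470569 o [0.57150933 0.07699339] res [[1.0, -0.2], [-1.1, -0.7], [0.1, 1.0]]
knob [ 0.49099388 -0.03588823  0.114     ] proj [273.37150562 257.43566612] [325.26794873 196.26381331]
handle [0.45639888 0.16804604 0.15      ] [164.4954171  271.56780187] [353.93773496 141.9058946 ]
red mark sanity [271.48188667 279.57015814]
A [ 0.622  -0.2163  0.013 ] [340.25662369 306.65200574]
B [ 0.5263 -0.3283  0.013 ] [260.6355193 327.8523485]
C [ 0.4324 -0.3147  0.013 ] [222.86124491 304.26709202]
pink [ 0.5151 -0.245   0.013 ]
cap [ 0.6196 -0.31    0.013 ]
```

View pics/crop2.png

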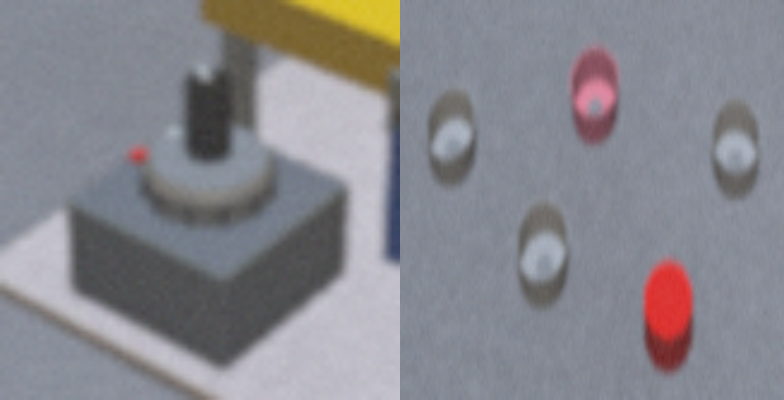

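```bash
cat >> h.py <<'E'
_z=np.load("st.npz"); Rm,o,yaw=_z["Rm"],_z["o"],_z["yaw"]
S2W=lambda x,y,z:np.r_[Rm@[x,y]+o,z]
def knobpx(s,show=None):
    im=s["pixels"]; c=proj(s,S2W(-.06,-.125,.1)); x0,y0=int(c[0])-14,int(c[1])-14
    p=cv2.resize(im[y0:y0+28,x0:x0+28],None,fx=8,fy=8,interpolation=cv2.INTER_CUBIC)
    V=p.max(2); 
    for cc,st in blobs(V<60,200): print("dark",np.round(cc/8+[x0,y0]-.44,2),st[4],np.round(st[:4]/8+[x0,y0,0,0],1))
    for cc,st in blobs(V>165,30): print("bright",np.round(cc/8+[x0,y0]-.44,2),st[4])
    if show: cv2.imwrite(show,cv2.resize(p,None,fx=2,fy=2))
E
python3 - <<'E'
from h import *
s=snap("top"); print(proj(s,S2W(-.06,-.125,.114)),proj(s,S2W(-.06,-.125,.08)),proj(s,S2W(-.06,-.125,.078)))
knobpx(s,"pics/knob1.png")
# ring ellipse: circle at z=.078 r=.03 expected
print(rel(S2W(-.06,-.125,.2),np.degrees(yaw)))
E
```

```text
[273.37150562 257.43566612] [274.5989498 259.508017 ] [274.66891432 259.62614133]
dark [273.76 258.61] 4238 [268.1 253.8  10.6  11.2]
([0.463, -0.4825, 0.0054], np.float64(25.5), np.float64(15.7))
```

View pics/knob1.png

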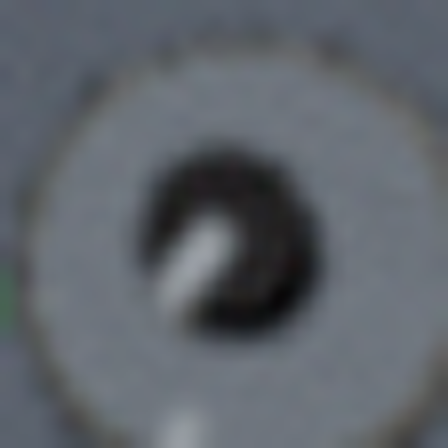

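The knob pointer is about 28° clockwise of the red direction, and the predicted knob position agrees within about 2 mm. I move above the knob with the tool x axis along station +y.

```bash
python3 -m crank '[[[0.06,-0.06,0],-10],[[0.11,-0.11,0],-20],[[0.16,-0.16,0],-30],[[0.2,-0.2,0],-40],[[0.24,-0.25,0],-50],[[0.29,-0.3,0],-60],[[0.33,-0.35,0],-64.4],[[0.38,-0.4,0],-64.4],[[0.42,-0.44,0],-64.4],[[0.463,-0.482,0.005],-64.4]]' 0 10; python3 - <<'E'
from h import *
y=np.degrees(yaw)+90
print(rel(S2W(-.06,-.124,.2),y)); print(arm.state()["q"], arm.state()["gripper_width"])
E
```

```text
time: 1.55
tool_pos: [0.4707, -0.0728, 0.2032]
eef_rot: [0.766, 0.643, 0.0, 0.001]
wrist_force: [0.7, -1.3, 0.7]
gripper_width: 0.0472
finger_force: 0.0
([0.0408, 0.0136, 0.0032], np.float64(-0.1), np.float64(80.1))
[-3.92004971e-01 -1.74547068e-01  1.99322074e+00 -8.32382372e-05
  1.32100445e+00 -2.19004255e-01] 0.04723220255079218
```

```bash
python3 -m crank '[[[0,0,0],0],[[0,0,0],0]]'; python3 - <<'E'
from h import *
y=np.degrees(yaw)+90
print(rel(S2W(-.06,-.124,.09),y))
E
```

```text
time: 1.8
tool_pos: [0.4696, -0.0748, 0.2025]
eef_rot: [0.765, 0.644, -0.0, -0.0]
wrist_force: [0.6, -1.1, -0.3]
gripper_width: 0.0469
finger_force: 0.0
([0.0431, 0.0144, 0.1124], np.float64(-0.0), np.float64(80.1))
```

```bash
python3 -m crank '[[[0.043,0.0145,0.03],0],[[0.043,0.0145,0.07],0],[[0.043,0.0145,0.1],0],[[0.043,0.0145,0.112],0],[[0.043,0.0145,0.112],0],[[0.043,0.0145,0.112],0]]' - 10;  python3 - <<'E'
from h import *
print(rel(S2W(-.06,-.124,.09),80.14))
s=snap("scene"); cv2.imwrite("pics/s3.png",cv2.resize(s["pixels"][120:280,230:430],None,fx=3,fy=3))
E
```

```text
time: 2.55
tool_pos: [0.4925, -0.0357, 0.092]
eef_rot: [0.766, 0.643, 0.001, 0.001]
wrist_force: [0.1, 0.0, 0.3]
gripper_width: 0.0471
finger_force: 0.0
([0.0006, -0.0015, 0.002], np.float64(-0.1), np.float64(80.0))
```

View pics/s3.png

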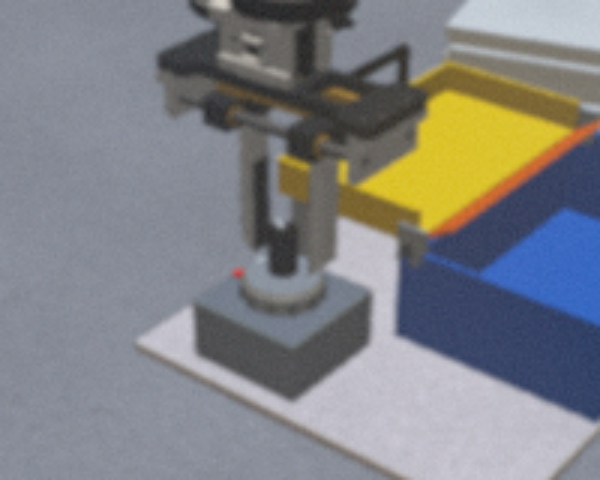

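The knob at (283,245) sits between the fingers, clear of the ring. I close and turn −28°.

```bash
python3 -m crank '[[[0,0,0],0],[[0,0,0],0],[[0,0,0],0],[[0,0,0],0],[[0,0,0],-8],[[0,0,0],-16],[[0,0,0],-24],[[0,0,0],-28],[[0,0,0],-28],[[0,0,0],-28]]' -1 15; python3 -m crank '[[[0,0,0],0],[[0,0,0],0],[[0,0,0],0]]' 0; python3 -m crank '[[[0,0,-0.04],0],[[0,0,-0.1],0],[[0.0,-0.08,-0.14],0],[[-0.06,-0.12,-0.14],0],[[-0.12,-0.12,-0.14],0],[[-0.12,-0.12,-0.14],0]]'; python3 - <<'E'
from h import *
s=snap("top"); cv2.imwrite("pics/t4.png",cv2.resize(s["pixels"][180:320,110:310],None,fx=4,fy=4,interpolation=cv2.INTER_CUBIC))
E
```

```text
time: 3.85
tool_pos: [0.4877, -0.0341, 0.0903]
eef_rot: [0.587, 0.81, -0.003, -0.005]
wrist_force: [-14.7, 0.6, 12.4]
gripper_width: 0.0218
finger_force: 15.0
time: 4.22
tool_pos: [0.4918, -0.0348, 0.0907]
eef_rot: [0.587, 0.809, 0.0, 0.0]
wrist_force: [-0.3, -0.3, 0.1]
gripper_width: 0.0456
finger_force: 0.0
time: 4.97
tool_pos: [0.4145, -0.1888, 0.2313]
eef_rot: [0.589, 0.808, -0.0, 0.001]
wrist_force: [-0.3, -0.9, -0.8]
gripper_width: 0.0469
finger_force: 0.0
```

View pics/t4.png

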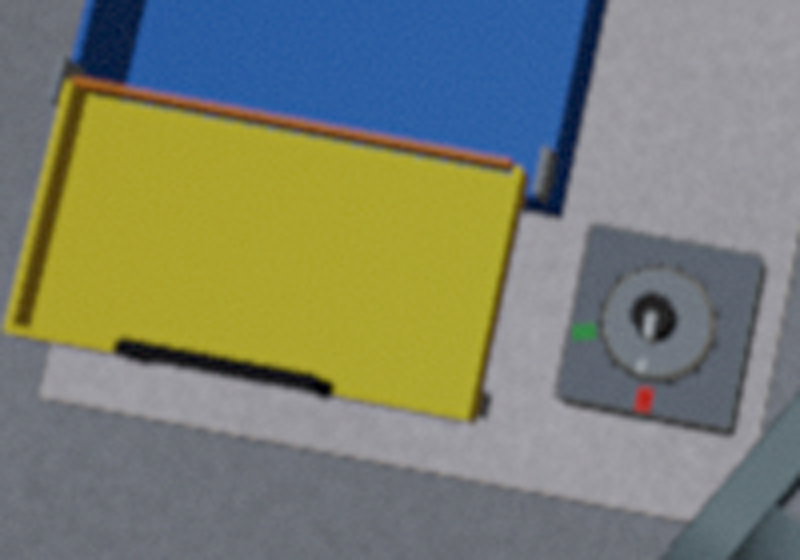

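The flap now appears as a thin orange line, so it is closed. The pointer at (650,325) is close to the red direction; I measure its angle numerically.

```bash
cat >> h.py <<'E'
def pointer():
    "pointer angle from several averaged frames, deg (0 red)"
    s=snap("top"); im=np.mean([snap("top")["pixels"] for _ in range(4)]+[s["pixels"]],0).astype(np.float32)
    c=proj(s,S2W(-.063,-.124,.114)); x0,y0=int(c[0])-8,int(c[1])-8
    p=cv2.resize(im[y0:y0+17,x0:x0+17],None,fx=16,fy=16,interpolation=cv2.INTER_CUBIC).max(2)
    gx,gy=np.meshgrid((np.arange(p.shape[1])+.5)/16-.5+x0,(np.arange(p.shape[0])+.5)/16-.5+y0)
    r=np.hypot(gx-c[0],gy-c[1]); w=np.clip(p-70,0,None)*(r<4.3)
    m=[(w*gx).sum()/w.sum(),(w*gy).sum()/w.sum()]
    d=np.array([(w*(gx-m[0])**2).sum(),(w*(gy-m[1])**2).sum(),(w*(gx-m[0])*(gy-m[1])).sum()])
    a=.5*np.arctan2(2*d[2],d[0]-d[1]); e=np.array([np.cos(a),np.sin(a)]); e*=np.sign(e[1]+ .3*-e[0]) 
    W0,W1=ray(s,m,.114),ray(s,np.array(m)+e,.114); v=Rm.T@(W1-W0)[:2]
    k=Rm.T@(W0[:2]-S2W(-.063,-.124,0)[:2])
    dk=p<70; print("c",c,"bright",np.round(m,2)); return dict(axis=np.degrees(np.arctan2(v[1],-v[0])),radial=np.degrees(np.arctan2(k[1],-k[0])))
E
python3 - <<'E'
from h import *
print(pointer())
C={"A":(.622,-.2163),"B":(.5263,-.3283),"C":(.4324,-.3147)}
print(rel((.4324,-.3147,.06),80.1))
s=snap("top"); H,S,V=cv2.split(cv2.cvtColor(s["pixels"],cv2.COLOR_BGR2HSV))
for c,st in blobs((S<40)&(V>140),40):
    if 340<c[0]<440 and 180<c[1]<320: print(np.round(c,1),st[4],ray(s,c,.013))
E
```

```text
c [272.57785751 258.81963038] bright [271.94 260.31]
{'axis': np.float64(-1.8166591089384667), 'radial': np.float64(11.881280941604608)}
([-0.1292, -0.0238, 0.1699], np.float64(28.1), np.float64(108.2))
[360.5 205. ] 112 [ 0.62240605 -0.21653985  0.013     ]
[411.6 249.1] 115 [ 0.52610633 -0.32788701  0.013     ]
[349.9 312. ] 116 [ 0.38858722 -0.19430903  0.013     ]
```

The knob is within about 2° of red. Next I grasp cup A.

```bash
python3 - <<'E'
from h import *
print(rel((.6222,-.2164,.06),80.1))
E
```

```text
([-0.095, 0.1872, 0.1701], np.float64(28.1), np.float64(108.2))
```

```bash
python3 -m crank '[[[-0.03,0.05,0.03],10],[[-0.06,0.1,0.07],20],[[-0.08,0.15,0.1],28],[[-0.095,0.187,0.13],28],[[-0.095,0.187,0.17],28],[[-0.095,0.187,0.17],28],[[-0.095,0.187,0.17],28]]' 0.3 10; python3 - <<'E'
from h import *
print(rel((.6222,-.2164,.005),80.1))
s=snap("top"); H,S,V=cv2.split(cv2.cvtColor(s["pixels"],cv2.COLOR_BGR2HSV))
for c,st in blobs((S<40)&(V>140),40):
    if 330<c[0]<460 and 160<c[1]<330: print(np.round(c,1),st[4],ray(s,c,.013))
E
```

```text
time: 6.2
tool_pos: [0.6225, -0.218, 0.0622]
eef_rot: [0.765, 0.644, 0.0, 0.001]
wrist_force: [-1.2, 0.3, 0.7]
gripper_width: 0.061
finger_force: 0.0
([0.0016, -0.0007, 0.0572], np.float64(0.0), np.float64(80.1))
[411.5 249.2] 133 [ 0.52588546 -0.32759048  0.013     ]
[405.8 292.2] 138 [ 0.43237056 -0.31418799  0.013     ]
```

```bash
python3 -m crank '[[[0.001,0,0.03],0],[[0.001,0,0.056],0],[[0.001,0,0.056],0],[[0.001,0,0.056],0]]' 0.3 10; python3 -m crank '[[[0,0,0],0],[[0,0,0],0],[[0,0,0],0],[[0,0,0],0],[[0,0,-0.03],0],[[0,0,-0.08],0],[[0,0,-0.13],0],[[0,0,-0.17],0],[[0,0,-0.17],0]]' -1 10; python3 - <<'E'
from h import *
print(rel(S2W(-.062,.0,.2),80.1))
E
```

```text
time: 6.75
tool_pos: [0.6234, -0.2181, 0.0071]
eef_rot: [0.766, 0.643, 0.001, 0.002]
wrist_force: [-0.0, -0.0, 0.1]
gripper_width: 0.061
finger_force: 0.0
time: 7.88
tool_pos: [0.6242, -0.2185, 0.1789]
eef_rot: [0.766, 0.643, 0.001, 0.004]
wrist_force: [0.5, -0.5, 0.3]
gripper_width: 0.0372
finger_force: 10.0
([0.2819, -0.1646, -0.0231], np.float64(-0.0), np.float64(80.1))
```

```bash
python3 -m crank '[[[0.05,-0.03,0],0],[[0.1,-0.06,0],0],[[0.15,-0.09,0],0],[[0.2,-0.12,0],0],[[0.25,-0.15,0],0],[[0.287,-0.165,0],0],[[0.287,-0.165,0],0],[[0.287,-0.165,0],0]]'; python3 - <<'E'
from h import *
print(rel(S2W(-.062,.005,.099),80.1))
E
```

```text
time: 8.88
tool_pos: [0.5085, 0.0933, 0.1733]
eef_rot: [0.766, 0.643, -0.001, -0.0]
wrist_force: [0.3, -0.6, -0.4]
gripper_width: 0.0376
finger_force: 10.0
([-0.0002, 0.003, 0.0743], np.float64(-0.0), np.float64(80.1))
```

Lower, release, lift and move on to cup B.

```bash
python3 -m crank '[[[0,0.002,0.04],0],[[0,0.002,0.065],0],[[0,0.002,0.074],0],[[0,0.002,0.074],0],[[0,0.002,0.074],0]]'; python3 -m crank '[[[0,0,0],0],[[0,0,0],0],[[0,0,0],0],[[0,0,-0.03],0],[[0,0,-0.08],0],[[0,0,-0.1],0],[[0,0,-0.1],0]]' 0.2; python3 - <<'E'
from h import *
print(rel((.526,-.3278,.1),80.1))
E
```

```text
time: 9.5
tool_pos: [0.5119, 0.093, 0.1017]
eef_rot: [0.766, 0.643, 0.001, 0.001]
wrist_force: [-0.6, 0.4, 0.7]
gripper_width: 0.0376
finger_force: 10.0
time: 10.38
tool_pos: [0.5121, 0.0934, 0.2025]
eef_rot: [0.765, 0.643, 0.002, 0.001]
wrist_force: [-0.2, -0.1, -0.2]
gripper_width: 0.0566
finger_force: 0.0
([-0.4126, 0.0857, 0.1026], np.float64(-0.0), np.float64(80.1))
```

```bash
python3 -m crank '[[[-0.05,0.01,0],0],[[-0.11,0.02,0],0],[[-0.17,0.03,0],0],[[-0.22,0.045,0],0],[[-0.28,0.06,0],0],[[-0.33,0.07,0],0],[[-0.37,0.08,0.03],0],[[-0.412,0.086,0.07],0],[[-0.412,0.086,0.1],0],[[-0.412,0.086,0.1],0]]'; python3 - <<'E'
from h import *
print(rel((.526,-.3278,.006),80.1))
s=snap("top"); H,S,V=cv2.split(cv2.cvtColor(s["pixels"],cv2.COLOR_BGR2HSV))
for c,st in blobs((S<60)&(V>130),20):
    if 330<c[0]<460 and 160<c[1]<330: print("table",np.round(c,1),st[4],ray(s,c,.013))
    if 110<c[0]<245 and 190<c[1]<285: print("tray",np.round(c,1),st[4],Rm.T@(ray(s,c,.1)[:2]-o))
E
```

```text
time: 11.62
tool_pos: [0.522, -0.3254, 0.0957]
eef_rot: [0.766, 0.643, -0.001, -0.004]
wrist_force: [0.1, 0.3, 0.9]
gripper_width: 0.0566
finger_force: 0.0
([-0.0022, 0.005, 0.0897], np.float64(-0.1), np.float64(80.0))
tray [210.5 246.8] 182 [-0.06072025  0.00475872]
table [369.7 252.2] 41 [ 0.51795448 -0.2367242   0.013     ]
table [448.2 250.8] 22 [ 0.52360107 -0.40758103  0.013     ]
```

```bash
python3 -m crank '[[[-0.002,0.003,0.03],0],[[-0.002,0.003,0.07],0],[[-0.002,0.003,0.088],0],[[-0.002,0.003,0.088],0],[[-0.002,0.003,0.088],0]]'; python3 -m crank '[[[0,0,0],0],[[0,0,0],0],[[0,0,0],0],[[0,0,0],0],[[0,0,-0.03],0],[[0,0,-0.08],0],[[0,0,-0.13],0],[[0,0,-0.17],0],[[0,0,-0.17],0]]' -1 10; python3 - <<'E'
from h import *
print(rel(S2W(-.062,.07,.175),80.1))
E
```

```text
time: 12.3
tool_pos: [0.5285, -0.3306, 0.0145]
eef_rot: [0.765, 0.644, 0.0, 0.002]
wrist_force: [-0.4, 0.5, 0.6]
gripper_width: 0.0568
finger_force: 0.0
time: 13.42
tool_pos: [0.529, -0.3312, 0.1865]
eef_rot: [0.766, 0.643, 0.0, 0.004]
wrist_force: [-0.6, -0.2, -0.7]
gripper_width: 0.0371
finger_force: 10.0
([0.4794, -0.0905, 0.009], np.float64(-0.0), np.float64(80.1))
```

```bash
python3 -m crank '[[[0.05,-0.01,0],0],[[0.11,-0.02,0],0],[[0.17,-0.03,0],0],[[0.22,-0.045,0],0],[[0.28,-0.06,0],0],[[0.34,-0.07,0],0],[[0.4,-0.08,0],0],[[0.44,-0.09,0],0],[[0.479,-0.09,0],0],[[0.479,-0.09,0],0]]'; python3 -m crank '[[[0,0,0],0],[[0,0,0],0]]'; python3 - <<'E'
from h import *
print(rel(S2W(-.062,.07,.106),80.1))
E
```

```text
time: 14.68
tool_pos: [0.5199, 0.1593, 0.1803]
eef_rot: [0.764, 0.645, -0.001, -0.001]
wrist_force: [0.0, -0.1, 0.6]
gripper_width: 0.0371
finger_force: 10.0
time: 14.92
tool_pos: [0.5208, 0.1565, 0.1818]
eef_rot: [0.766, 0.643, -0.001, -0.0]
wrist_force: [0.2, 0.4, -0.2]
gripper_width: 0.0371
finger_force: 10.0
([0.0004, 0.0016, 0.0758], np.float64(-0.1), np.float64(80.0))
```

```bash
python3 -m crank '[[[0,0,0.04],0],[[0,0,0.065],0],[[0,0,0.075],0],[[0,0,0.075],0],[[0,0,0.075],0]]'; python3 -m crank '[[[0,0,0],0],[[0,0,0],0],[[0,0,0],0],[[0,0,-0.03],0],[[0,0,-0.08],0],[[0,0,-0.1],0],[[0,0,-0.1],0]]' 0.2; python3 - <<'E'
from h import *
print(rel((.4324,-.3144,.1),80.1))
E
```

```text
time: 15.55
tool_pos: [0.5221, 0.1575, 0.1089]
eef_rot: [0.766, 0.643, 0.001, 0.001]
wrist_force: [0.2, 0.5, 0.2]
gripper_width: 0.0371
finger_force: 10.0
time: 16.42
tool_pos: [0.5223, 0.1578, 0.2095]
eef_rot: [0.766, 0.643, 0.002, 0.001]
wrist_force: [-0.2, -0.2, -0.4]
gripper_width: 0.0566
finger_force: 0.0
([-0.4807, -0.0078, 0.109], np.float64(-0.0), np.float64(80.1))
```

```bash
python3 -m crank '[[[-0.05,0,0],0],[[-0.11,0,0],0],[[-0.17,0,0],0],[[-0.22,-0.002,0],0],[[-0.28,-0.004,0],0],[[-0.34,-0.008,0],0],[[-0.4,-0.008,0.02],0],[[-0.45,-0.008,0.05],0],[[-0.481,-0.008,0.08],0],[[-0.481,-0.008,0.11],0]]';python3 -m crank '[[[0,0,0],0],[[0,0,0],0]]'; python3 - <<'E'
from h import *
print(rel((.4324,-.3144,.006),80.1))
s=snap("top"); H,S,V=cv2.split(cv2.cvtColor(s["pixels"],cv2.COLOR_BGR2HSV))
for c,st in blobs((S<60)&(V>130),20):
    if 330<c[0]<460 and 160<c[1]<330: print("table",np.round(c,1),st[4],ray(s,c,.013))
    if 110<c[0]<245 and 190<c[1]<285: print("tray",np.round(c,1),st[4],Rm.T@(ray(s,c,.1)[:2]-o))
s=snap("scene"); cv2.imwrite("pics/s5.png",cv2.resize(s["pixels"][100:400,140:500],None,fx=2,fy=2))
E
```

```text
time: 17.68
tool_pos: [0.429, -0.3161, 0.0948]
eef_rot: [0.767, 0.642, -0.0, -0.001]
wrist_force: [0.2, 0.8, 0.4]
gripper_width: 0.0563
finger_force: 0.0
time: 17.92
tool_pos: [0.4306, -0.3146, 0.0978]
eef_rot: [0.765, 0.644, 0.0, -0.0]
wrist_force: [0.7, -0.7, -0.1]
gripper_width: 0.0563
finger_force: 0.0
([0.0005, 0.0017, 0.0918], np.float64(0.0), np.float64(80.1))
tray [178.8 241. ] 173 [-0.0610978   0.06994172]
tray [210.5 246.7] 180 [-0.06063399  0.00475454]
table [373.3 254.5] 99 [ 0.51308597 -0.24441857  0.013     ]
```

View pics/s5.png

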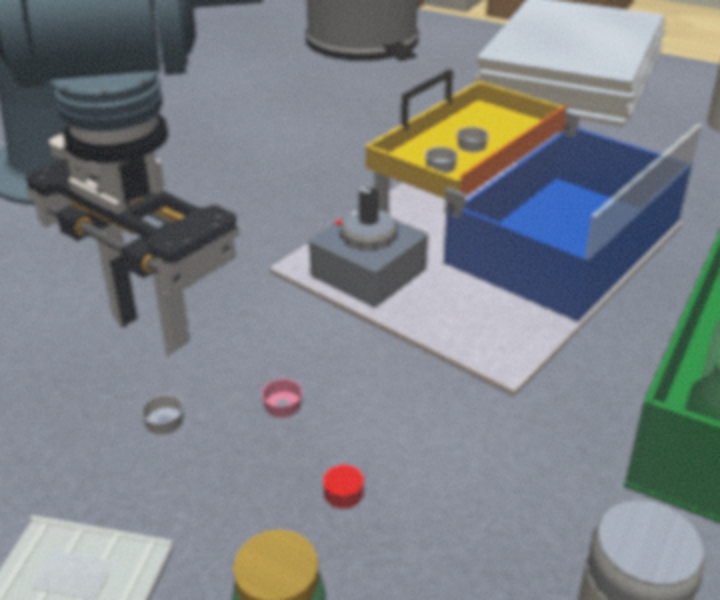

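Two cups are upright in the tray at (440,158) and (472,138), and the flap is up. Cup C is at (163,414) below the gripper.

```bash
python3 -m crank '[[[0,0.001,0.03],0],[[0,0.001,0.07],0],[[0,0.001,0.091],0],[[0,0.001,0.091],0],[[0,0.001,0.091],0],[[0,0.001,0.091],0]]'; python3 -m crank '[[[0,0,0],0],[[0,0,0],0],[[0,0,0],0],[[0,0,0],0],[[0,0,-0.03],0],[[0,0,-0.08],0],[[0,0,-0.13],0],[[0,0,-0.17],0],[[0,0,-0.17],0]]' -1 10; python3 - <<'E'
from h import *
print(rel(S2W(-.062,.135,.175),80.1))
E
```

```text
time: 18.77
tool_pos: [0.4324, -0.3159, 0.0082]
eef_rot: [0.765, 0.643, 0.0, 0.002]
wrist_force: [0.5, -0.7, -0.4]
gripper_width: 0.0564
finger_force: 0.0
time: 19.9
tool_pos: [0.433, -0.3167, 0.1802]
eef_rot: [0.766, 0.643, 0.0, 0.004]
wrist_force: [0.7, -1.1, -1.0]
gripper_width: 0.0376
finger_force: 10.0
([0.5466, 0.0066, 0.0028], np.float64(-0.0), np.float64(80.1))
```

```bash
python3 -m crank '[[[0.05,0,-0.015],0],[[0.11,0,-0.015],0],[[0.17,0,-0.015],0],[[0.23,0.002,-0.015],0],[[0.29,0.004,-0.015],0],[[0.35,0.006,-0.015],0],[[0.41,0.006,-0.015],0],[[0.47,0.006,-0.015],0],[[0.51,0.006,-0.015],0],[[0.546,0.006,-0.015],0]]'; python3 -m crank '[[[0,0,0],0],[[0,0,0],0],[[0,0,0],0]]'; python3 - <<'E'
from h import *
print(rel(S2W(-.062,.135,.1),80.1))
E
```

```text
time: 21.15
tool_pos: [0.5303, 0.2234, 0.1892]
eef_rot: [0.765, 0.644, -0.002, -0.001]
wrist_force: [0.3, -0.7, -0.7]
gripper_width: 0.0376
finger_force: 10.0
time: 21.52
tool_pos: [0.5311, 0.2206, 0.191]
eef_rot: [0.766, 0.643, -0.0, -0.0]
wrist_force: [0.7, -0.8, -0.3]
gripper_width: 0.0374
finger_force: 10.0
([0.0005, 0.0025, 0.091], np.float64(-0.1), np.float64(80.0))
```

```bash
python3 -m crank '[[[0,0.002,0.04],0],[[0,0.002,0.075],0],[[0,0.002,0.09],0],[[0,0.002,0.09],0],[[0,0.002,0.09],0],[[0,0.002,0.09],0]]'; python3 -m crank '[[[0,0,0],0],[[0,0,0],0],[[0,0,0],0],[[0,0,-0.03],0],[[0,0,-0.08],0],[[0,0,-0.1],0],[[0,0,-0.1],0]]' 0.2; python3 - <<'E'
from h import *
K=np.array([.4877,-.0345,.1]); print(rel(K+[0,0,.1],100))
s=snap("top"); H,S,V=cv2.split(cv2.cvtColor(s["pixels"],cv2.COLOR_BGR2HSV))
for c,st in blobs((S<60)&(V>130),20):
    if 330<c[0]<460 and 160<c[1]<330: print("table",np.round(c,1),st[4],ray(s,c,.013))
    if 110<c[0]<245 and 190<c[1]<285: print("tray",np.round(c,1),st[4],Rm.T@(ray(s,c,.1)[:2]-o))
E
```

```text
time: 22.28
tool_pos: [0.5344, 0.2217, 0.1032]
eef_rot: [0.766, 0.643, 0.001, 0.001]
wrist_force: [-0.1, -0.1, 0.0]
gripper_width: 0.0379
finger_force: 10.0
time: 23.15
tool_pos: [0.5341, 0.2216, 0.2026]
eef_rot: [0.766, 0.643, 0.001, 0.001]
wrist_force: [-0.1, -0.1, -0.6]
gripper_width: 0.0564
finger_force: 0.0
([-0.2603, -0.0016, 0.0024], np.float64(-19.9), np.float64(80.1))
tray [148.  234.4] 157 [-0.05945924  0.13376982]
tray [178.8 241. ] 163 [-0.0609549   0.06991438]
tray [210.5 246.8] 172 [-0.06072134  0.00484077]
table [374.2 253.3] 52 [ 0.51567221 -0.24654655  0.013     ]
```

```bash
python3 -m crank '[[[-0.05,0,0],-5],[[-0.11,0,0],-10],[[-0.17,0,0],-15],[[-0.22,-0.002,0],-20],[[-0.26,-0.002,0],-20],[[-0.26,-0.002,0],-20],[[-0.26,-0.002,0],-20]]' 0; python3 - <<'E'
from h import *
print(rel((.487,-.0345,.092),100)); print(pointer())
E
```

```text
time: 24.08
tool_pos: [0.4858, -0.0336, 0.1999]
eef_rot: [0.642, 0.767, -0.0, -0.001]
wrist_force: [0.1, -1.1, 0.0]
gripper_width: 0.0471
finger_force: 0.0
([-0.0013, 0.0013, 0.1079], np.float64(0.1), np.float64(100.1))
c [272.57785751 258.81963038] bright [272.57 258.82]
{'axis': np.float64(87.21990030301146), 'radial': np.float64(70.01619886881863)}
```

```bash
python3 -m crank '[[[-0.001,0.001,0.04],0],[[-0.001,0.001,0.08],0],[[-0.001,0.001,0.107],0],[[-0.001,0.001,0.107],0],[[-0.001,0.001,0.107],0],[[-0.001,0.001,0.107],0]]' 0; python3 -m crank '[[[0,0,0],0],[[0,0,0],0],[[0,0,0],0],[[0,0,0],0]]' -1 15
```

```text
time: 25.08
tool_pos: [0.4889, -0.0353, 0.0962]
eef_rot: [0.642, 0.767, 0.001, 0.001]
wrist_force: [0.4, -1.2, -0.6]
gripper_width: 0.0471
finger_force: 0.0
time: 25.58
tool_pos: [0.4878, -0.0351, 0.0947]
eef_rot: [0.642, 0.767, 0.0, 0.0]
wrist_force: [-1.0, -0.2, 2.3]
gripper_width: 0.0217
finger_force: 15.0
```

```bash
python3 -m crank '[[[0,0,0],10],[[0,0,0],20],[[0,0,0],30],[[0,0,0],40],[[0,0,0],50],[[0,0,0],60],[[0,0,0],70],[[0,0,0],75],[[0,0,0],75],[[0,0,0],75]]'; python3 -m crank '[[[0,0,0],0],[[0,0,0],0],[[0,0,0],0],[[0,0,-0.05],0],[[0,0,-0.1],0],[[0,0,-0.13],0],[[0,0,-0.13],0]]' 0;  python3 -m crank '[[[-0.05,0,0],0],[[-0.11,0,0],0],[[-0.16,0.0,0],0],[[-0.2,0,0],0],[[-0.2,0,0],0]]';python3 - <<'E'
from h import *
print(pointer(), arm.state()["tool_pos"])
s=snap("top"); cv2.imwrite("pics/t6.png",cv2.resize(s["pixels"][180:320,110:310],None,fx=4,fy=4,interpolation=cv2.INTER_CUBIC))
E
```

```text
time: 26.82
tool_pos: [0.4877, -0.0351, 0.0947]
eef_rot: [0.976, 0.218, -0.0, -0.0]
wrist_force: [-0.7, 0.5, 4.1]
gripper_width: 0.0218
finger_force: 15.0
time: 27.7
tool_pos: [0.4893, -0.0356, 0.2271]
eef_rot: [0.976, 0.217, 0.002, 0.001]
wrist_force: [0.2, 0.6, -0.3]
gripper_width: 0.047
finger_force: 0.0
time: 28.32
tool_pos: [0.305, -0.1203, 0.2227]
eef_rot: [0.977, 0.215, -0.0, -0.0]
wrist_force: [0.1, 0.7, -1.3]
gripper_width: 0.0467
finger_force: 0.0
c [272.57785751 258.81963038] bright [270.35 258.09]
{'axis': np.float64(68.61612970312987), 'radial': np.float64(97.53878363141735)} [ 0.3070434  -0.1193398   0.22398559]
```

View pics/t6.png

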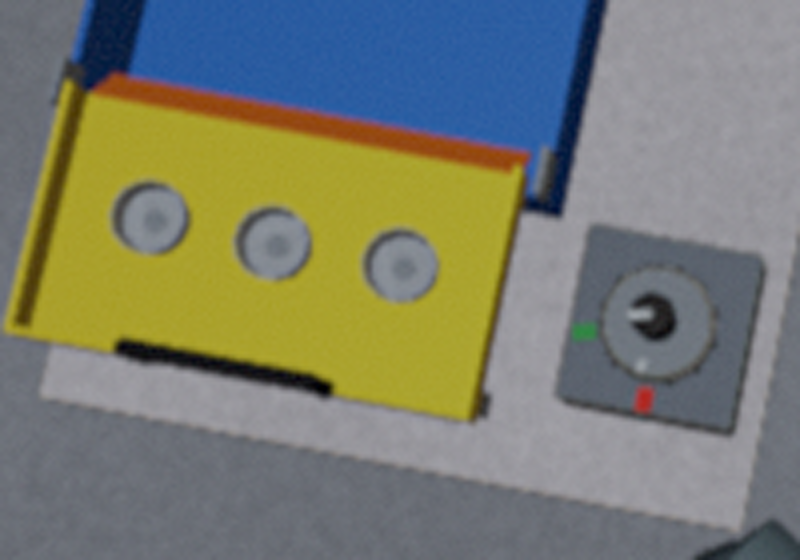

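The flap now hangs open at (310,120), and three cups lie in the tray at (150,218), (273,243) and (400,265). The pointer is at (640,315), near green. To get its angle more reliably I use the three frames with known relative turns.

```bash
cat >> h.py <<'E'
def pfit(ims,dl):
    "centroids of the pointer against the min image; joint fit of centre and phase with known relative turns (deg)"
    s=snap("top"); st=np.stack([i[248:269,262:283].max(2).astype(float) for i in ims]); st=np.stack([cv2.GaussianBlur(x,(3,3),0) for x in st])
    bg=st.min(0); gx,gy=np.meshgrid(np.arange(21)+262,np.arange(21)+248); ms=[]; rr=np.hypot(gx-272.6,gy-258.2)<5.8
    for x in st:
        w=np.clip(x-bg-25,0,None)*rr; ms.append([(w*gx).sum()/w.sum(),(w*gy).sum()/w.sum()])
    X=np.array([Rm.T@(ray(s,m,.114)[:2]-o) for m in ms])  # station
    A=[];b=[]
    for x,d in zip(X,np.radians(dl)):   # x = cx - r cos(t+d), y = cy + r sin(t+d)
        A+=[[1,0,-np.cos(d),np.sin(d)],[0,1,np.sin(d),np.cos(d)]]; b+=list(x)
    p,res,_,_=np.linalg.lstsq(np.array(A),np.array(b),rcond=None); t=np.degrees(np.arctan2(p[3],p[2]))
    print("centre",p[:2],"r",np.hypot(p[2],p[3]),"phase",t,"res mm",np.sqrt(res/len(b))*1000)
    for x,d in zip(X,dl): print(d,"single", np.degrees(np.arctan2(x[1]-p[1],-(x[0]-p[0]))), "expected",t+d)
E
python3 - <<'E'
from h import *
i0=np.mean([cv2.imread("pics/top0.png"),cv2.imread("pics/a.png")],0)
t4=cv2.imread("pics/t4.png"); i1=np.zeros((480,640,3)); i1[180:320,110:310]=cv2.resize(t4,(200,140),interpolation=cv2.INTER_AREA)
i2=np.mean([snap("top")["pixels"] for _ in range(4)],0); np.save("green.npy",i2)
pfit([i0,i1,i2],[28,0,75])
E
```

```text
centre [-0.06092926 -0.12404155] r 0.007514265764440613 phase 2.0292664171548225 res mm [0.14304476]
28 single 28.700341289056624 expected 30.029266417154822
0 single 2.6545581215840355 expected 2.0292664171548225
75 single 77.78926634474328 expected 77.02926641715482
```

The fit puts red at about 2° and green at about 77°, with 0.14 mm residual, which is good. Next is the handle.

```bash
python3 - <<'E'
from h import *
s=snap("top"); i=s["pixels"][262:280,130:200].max(2)
c=[b for b in blobs(i<45,60)]; 
for cc,st in c: print("bar px",cc+[130,262],st, "station",Rm.T@(ray(s,cc+[130,262],.15)[:2]-o))
T=S2W(-.1295,.07,.2); print(rel(T,80.1), T)
for p in range(0,66,5):
    a=np.radians(154.71-p); print(p, np.round([140.46*np.cos(a)+127, -(140.46*np.sin(a)-60)],1))
E
```

```text
bar px [165.53020134 271.25503356] [ 10   4  52  13 149] station [-0.12805221  0.06820146]
([0.2573, -0.1973, 0.0245], np.float64(-55.0), np.float64(25.1)) [0.45590626 0.16813164 0.2       ]
0 [ 0. -0.]
5 [  5.7 -10.8]
10 [ 12.4 -21.1]
15 [ 19.9 -30.8]
20 [ 28.2 -39.8]
25 [ 37.3 -48.1]
30 [ 47.  -55.5]
35 [ 57.4 -62. ]
40 [ 68.3 -67.6]
45 [ 79.6 -72.2]
50 [ 91.3 -75.9]
55 [103.3 -78.4]
60 [115.5 -80. ]
65 [127.7 -80.5]
```

```bash
python3 -m crank '[[[0.04,-0.03,0],-10],[[0.08,-0.06,0],-20],[[0.12,-0.09,0],-30],[[0.16,-0.12,0],-40],[[0.2,-0.15,0],-50],[[0.23,-0.18,0.02],-55],[[0.257,-0.197,0.024],-55],[[0.257,-0.197,0.024],-55],[[0.257,-0.197,0.024],-55]]' 0; python3 -m crank '[[[0,0,0],0],[[0,0,0],0]]'; python3 - <<'E'
from h import *
print(rel(S2W(-.1295,.07,.131),80.1))
E
```

```text
time: 30.05
tool_pos: [0.4556, 0.1672, 0.2005]
eef_rot: [0.766, 0.643, -0.0, 0.0]
wrist_force: [0.1, -0.1, 0.0]
gripper_width: 0.0466
finger_force: 0.0
time: 30.3
tool_pos: [0.4558, 0.1669, 0.2009]
eef_rot: [0.766, 0.643, 0.0, 0.0]
wrist_force: [-0.9, -0.2, -0.3]
gripper_width: 0.0471
finger_force: 0.0
([0.0013, -0.0002, 0.0699], np.float64(-0.1), np.float64(80.0))
```

```bash
python3 -m crank '[[[0,0,0.03],0],[[0,0,0.06],0],[[0,0,0.07],0],[[0,0,0.07],0],[[0,0,0.07],0],[[0,0,0.07],0]]' 0; python3 -m crank '[[[0,0,0],0],[[0,0,0],0],[[0,0,0],0],[[0,0,0],0],[[0,0,0],0]]' -1 25
```

```text
time: 31.05
tool_pos: [0.4566, 0.1676, 0.1317]
eef_rot: [0.766, 0.643, 0.001, 0.001]
wrist_force: [-0.4, 0.8, -0.2]
gripper_width: 0.0468
finger_force: 0.0
time: 31.68
tool_pos: [0.4552, 0.1676, 0.1304]
eef_rot: [0.766, 0.643, -0.001, -0.001]
wrist_force: [-2.5, -0.1, 3.0]
gripper_width: 0.0091
finger_force: 25.0
```

```bash
python3 -m crank '[[[0,0.0057,-0.0108],0],[[0,0.0124,-0.0211],0],[[0,0.0199,-0.0308],0],[[0,0.0282,-0.0398],0],[[0,0.0373,-0.0481],0],[[0,0.047,-0.0555],0],[[0,0.047,-0.0555],0]]'
```

```text
time: 32.55
tool_pos: [0.5024, 0.1593, 0.1888]
eef_rot: [0.766, 0.643, -0.001, -0.0]
wrist_force: [-8.6, 0.4, 9.4]
gripper_width: 0.0089
finger_force: 25.0
```

```bash
python3 -m crank '[[[0,0.0104,-0.0065],0],[[0,0.0213,-0.0121],0],[[0,0.0326,-0.0167],0],[[0,0.0443,-0.0204],0],[[0,0.0563,-0.0229],0],[[0,0.0685,-0.0245],0],[[0,0.0735,-0.0248],0],[[0,0.0735,-0.0248],0],[[0,0.0735,-0.0248],0],[[0,0.0735,-0.0248],0]]'; python3 -m crank '[[[0,0,0],0],[[0,0,0],0],[[0,0,0],0],[[0,0,0],0],[[0,0,0],0],[[0,0,0],0]]'; python3 - <<'E'
from h import *
st=arm.state(); p=Rm.T@(st["tool_pos"][:2]-o); print(p, st["tool_pos"][2]+.019-.09)
for n in("scene","top"): s=snap(n); cv2.imwrite(f"pics/tip_{n}.png",s["pixels"])
a=cv2.imread("pics/tip_scene.png")[90:290,270:530]; b=cv2.imread("pics/tip_top.png")[110:310,100:300]
cv2.imwrite("pics/tip.png",np.hstack([cv2.resize(a,(455,350)),cv2.resize(b,(345,350))]))
E
```

```text
time: 33.8
tool_pos: [0.5762, 0.1462, 0.2132]
eef_rot: [0.766, 0.643, 0.001, 0.002]
wrist_force: [-1.4, -0.3, 5.6]
gripper_width: 0.0091
finger_force: 25.0
time: 34.55
tool_pos: [0.5762, 0.1462, 0.2132]
eef_rot: [0.766, 0.643, 0.001, 0.002]
wrist_force: [-0.6, -1.0, 5.3]
gripper_width: 0.009
finger_force: 25.0
[-0.00725844  0.06900777] 0.14216104227344417
```

View pics/tip.png

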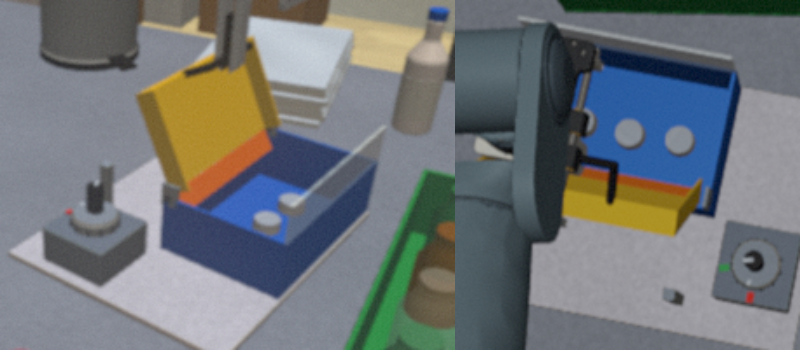

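The tray is at about 61°, and all three cups lie in the blue box: (588,122), (628,133) and (680,140) in the right half of the picture. Now I lower it.

```bash
python3 -m crank '[[[0,-0.0172,0.0019],0],[[0,-0.0292,0.0044],0],[[0,-0.0409,0.0081],0],[[0,-0.0522,0.0127],0],[[0,-0.0631,0.0183],0],[[0,-0.0735,0.0248],0],[[0,-0.0832,0.0322],0],[[0,-0.0923,0.0405],0],[[0,-0.1006,0.0495],0],[[0,-0.1081,0.0592],0]]'; python3 -m crank '[[[0,-0.0067,0.0103],0],[[0,-0.0124,0.0211],0],[[0,-0.0124,0.0235],0],[[0,-0.0124,0.0235],0],[[0,-0.0124,0.0235],0]]'
```

```text
time: 35.9
tool_pos: [0.4676, 0.1656, 0.1508]
eef_rot: [0.766, 0.643, 0.0, -0.0]
wrist_force: [2.8, 0.5, 1.0]
gripper_width: 0.0097
finger_force: 25.0
time: 36.52
tool_pos: [0.4553, 0.1678, 0.1286]
eef_rot: [0.766, 0.643, -0.001, -0.001]
wrist_force: [-3.5, 0.1, 7.7]
gripper_width: 0.0092
finger_force: 25.0
```

```bash
python3 -m crank '[[[0,0,0],0],[[0,0,0],0],[[0,0,0],0],[[0,0,-0.03],0],[[0,0,-0.07],0],[[0,0,-0.09],0],[[0,0,-0.09],0]]' 0; python3 - <<'E'
from h import *
print(rel((.4878,-.0352,.2),25))
s=snap("top"); H,S,V=cv2.split(cv2.cvtColor(s["pixels"],cv2.COLOR_BGR2HSV))
m=(H>20)&(H<35)&(S>120)&(V>90)
E
```

```text
time: 37.4
tool_pos: [0.4567, 0.1676, 0.2195]
eef_rot: [0.766, 0.643, 0.001, 0.001]
wrist_force: [0.3, 0.4, 0.0]
gripper_width: 0.0469
finger_force: 0.0
([-0.1944, 0.0655, 0.0195], np.float64(55.1), np.float64(80.1))
```

```bash
python3 -m crank '[[[-0.04,0.013,0],10],[[-0.09,0.03,0],20],[[-0.14,0.047,0],30],[[-0.18,0.06,0],40],[[-0.194,0.0655,0.019],50],[[-0.194,0.0655,0.019],55],[[-0.194,0.0655,0.019],55],[[-0.194,0.0655,0.019],55]]' 0; python3 - <<'E'
from h import *
print(rel((.4878,-.0352,.0945),25))
E
```

```text
time: 38.45
tool_pos: [0.4866, -0.0346, 0.1984]
eef_rot: [0.976, 0.218, -0.001, -0.0]
wrist_force: [0.1, 0.1, 1.0]
gripper_width: 0.0472
finger_force: 0.0
([0.001, 0.0012, 0.1039], np.float64(0.2), np.float64(25.2))
```

```bash
python3 -m crank '[[[0,0,0.04],0],[[0,0,0.08],0],[[0,0,0.103],0],[[0,0,0.103],0],[[0,0,0.103],0],[[0,0,0.103],0]]' 0; python3 -m crank '[[[0,0,0],0],[[0,0,0],0],[[0,0,0],0],[[0,0,0],0]]' -1 15
```

```text
time: 39.2
tool_pos: [0.488, -0.0352, 0.0976]
eef_rot: [0.976, 0.217, 0.001, 0.001]
wrist_force: [-0.4, 0.5, 0.2]
gripper_width: 0.047
finger_force: 0.0
time: 39.7
tool_pos: [0.4872, -0.0353, 0.0964]
eef_rot: [0.976, 0.217, 0.0, 0.0]
wrist_force: [1.2, -2.1, 0.5]
gripper_width: 0.0214
finger_force: 15.0
```

```bash
python3 -m crank '[[[0,0,0],-10],[[0,0,0],-20],[[0,0,0],-30],[[0,0,0],-40],[[0,0,0],-50],[[0,0,0],-60],[[0,0,0],-70],[[0,0,0],-77],[[0,0,0],-77],[[0,0,0],-77]]'; python3 -m crank '[[[0,0,0],0],[[0,0,0],0],[[0,0,0],0],[[0,0,-0.05],0],[[0,0,-0.1],0],[[0,0,-0.13],0],[[0,0,-0.13],0]]' 0;  python3 -m crank '[[[-0.05,-0.03,0],0],[[-0.11,-0.06,0],0],[[-0.16,-0.08,0],0],[[-0.2,-0.1,0],0],[[-0.2,-0.1,0],0]]';python3 - <<'E'
from h import *
i0=np.mean([cv2.imread("pics/top0.png"),cv2.imread("pics/a.png")],0); i2=np.load("green.npy")
fr=[snap("top")["pixels"] for _ in range(4)]; i3=np.mean(fr,0)
pfit([i0,i3,i2],[28,0,75])
b=fr[0]; a=snap("scene")["pixels"]
cv2.imwrite("pics/end.png",np.hstack([cv2.resize(a[100:400,140:500],(396,330)),cv2.resize(b[110:320,105:340],(370,330),interpolation=cv2.INTER_CUBIC)]))
print(arm.state()["tool_pos"])
E
```

```text
time: 40.95
tool_pos: [0.4878, -0.0356, 0.0964]
eef_rot: [0.63, 0.777, 0.0, 0.001]
wrist_force: [4.2, -3.3, -2.6]
gripper_width: 0.0217
finger_force: 15.0
time: 41.82
tool_pos: [0.4883, -0.0352, 0.2287]
eef_rot: [0.629, 0.778, 0.001, 0.002]
wrist_force: [0.2, 0.1, -0.5]
gripper_width: 0.0474
finger_force: 0.0
time: 42.45
tool_pos: [0.4295, -0.2529, 0.2238]
eef_rot: [0.631, 0.776, 0.0, -0.002]
wrist_force: [0.3, 0.5, -0.4]
gripper_width: 0.0471
finger_force: 0.0
centre [-0.06083459 -0.12411191] r 0.0075099913655765575 phase 1.6011748070193002 res mm [0.09058964]
28 single 30.58590735000829 expected 29.6011748070193
0 single 0.8176539225332281 expected 1.6011748070193002
75 single 76.37695701622789 expected 76.6011748070193
[ 0.4312616  -0.25012515  0.22566227]
```

View pics/end.png

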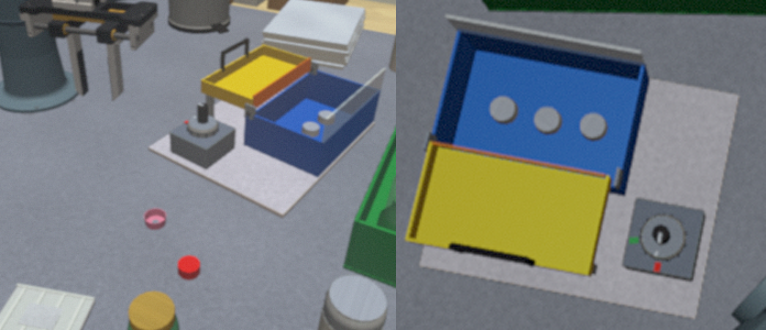

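The pointer is at about 1° from red and the flap is closed. The tray is empty and level, and three cups lie in the box at (502,109), (547,120) and (592,126). The pink cup and red cap have not moved, so I hand in.

```bash
python3 -c "
from station import arm
print(arm.finish_job())"
```

```text
the job is handed in; nothing more can be done
None
```

I handed the job in after about 43 s: all three aluminium cups present are lying in the blue box, the tray is level and empty, the flap is closed and the inner knob is about 1° from the red mark; I saw no movement of the ring, red cap, jar, punnet or pink cup, though I did not measure those positions at the end.

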